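# Snap the retaining clip onto the caddy's pivot post

### The job

Take the fork tool from its rest and use it to push the split clip sideways along the caddy's ear into the post's groove until it snaps fully home. Feel for the click: never push the clip with more than 20 N, and ease off at once when it has snapped, pressing the seated clip with no more than 10 N. Keep the gripper off the clip, leave the soap dispenser and soap dish undisturbed, and finally lay the fork back in its rest, let go and move clear.

Things in the scene. Friction and masses are not known exactly. Their poses are not given: they have to be found in the camera images.
- post (a point): Upright steel post on the caddy's ear; the point is on its axis at mid-height of its groove, 34.5 mm above the shelf. Groove: shaft 16 mm diameter, 11 mm high, starting at the ear's top; above it a head of 23 mm diameter, up to 55 mm above the shelf. +x is the direction in which the clip is to be pushed, z up.
- caddy: Fixed white caddy with dividers, walls 95 mm high; origin on the shelf under the post's axis, axes as post. Its ear is a level plate 64 mm wide, top 30 mm above the shelf, from its free end 58 mm before the post (-x) to the caddy's wall 47 mm beyond it (+x); the wall is 260 mm wide.
- clip_bore (a point): Split spring-steel clip lying flat on the ear before the post, 9 mm thick, 32 mm wide, slippery. The point is the centre of its bore at mid-thickness; +x points out of its open mouth, about at the post. Flat back face 18 mm behind the point; from its middle a tail 8 mm wide reaches back to 29 mm behind the point and goes between the fork's tines.
- clip: The same clip, origin under its bore. Two sprung arms with round bumps 10 mm apart spread over the shaft: bumps meet it about 16 mm short of home; resistance grows to about 11 to 14 N, drops about 8 mm short, and the clip springs on. Home is bore on post axis within about 1 mm, where it stops dead. Damaged by over 20 N of push, or over 10 N once home.
- fork_grip (a point): Fork tool lying level in its rest, about 120 to 200 g. The point is the centre of its wooden handle: 100 mm along x, 16 mm wide along y, 24 mm high along z. +x points to the fork. A stiff friction fit (70 N) holds the fork's shank in the handle; how far it stands out is adjustable and differs each time.
- fork: The same tool, origin under the handle's centre (12 mm below fork_grip). Two tines parallel to x, each 6 mm wide, 6 mm thick, 20 mm long, 14 mm apart (26 mm over all), with undersides level with the handle's underside. Tine tips lie 96 to 136 mm ahead (+x) of the handle's centre, unknown within that range.
- rest_seat (a point): Fixed aluminium rest, 115 mm along x, 50 mm wide. The point is where the handle's centre belongs, 32 mm above the shelf; +x is the way the fork points. Two saddles (12 mm long, at x = -40 and +40 mm) carry the handle 20 mm above the shelf between cheeks 26 mm apart, 32 mm high; between the saddles 68 mm are free for fingers above a 6 mm base plate.
- dispenser: White ceramic soap dispenser with a steel press button, 60 x 75 mm, 103 mm high, loose, origin under its centre. Bystander.
- soap_dish: White soap dish with a bar of soap, 75 x 110 mm, 30 mm high, loose, origin under its centre. Bystander.
Mind the look-alikes: they are no part of the job. There is more than one size of the clip; the job needs the smaller. Of the things that look like the fork, the larger one is meant.

How it is judged:
On the way, in this order (a step that is already met when the one before it is completed fails the run):
1. the fork tool is lifted out of its rest (z of fork_grip in the frame of rest_seat above 0.03 m), for 0.2 s.
2. the clip is snapped home on the post while the fork is off its rest (horizontal distance between clip_bore and post below 0.0025 m and horizontal distance between fork_grip and rest_seat above 0.08 m), for 0.2 s.
At the end, for the whole second after the job is handed in: The clip's bore is within 2.5 mm of the post's axis (snapped home), flat at groove height (3 mm, 0.12 rad); the fork lies in its rest, its handle's centre within 25 mm horizontally and 4 mm in height of the seat and within 0.15 rad of the rest's direction; fork and clip are at rest and released (horizontal distance between clip_bore and post below 0.0025 m and z of clip_bore in the frame of post between -0.003 and 0.003 m and angle between clip_bore's own z axis and vertical below 0.12 rad and horizontal distance between fork_grip and rest_seat below 0.025 m and z of fork_grip in the frame of rest_seat between -0.004 and 0.004 m and angle between the x axis of fork_grip and the x axis of rest_seat, either way round below 0.15 rad and linear speed of each of fork, clip below 0.02 m/s); the robot touches nothing.
It fails at once if the fork pushes the clip with more than 20 N (contact force between fork and clip above 20 N).
It fails at once if the fork presses the clip with more than 10 N after it has snapped home (horizontal distance between clip_bore and post below 0.0025 m and contact force between fork and clip above 10 N).
It fails at once if the gripper touches the clip (contact force between any of the fingers, the arm and clip above 0.5 N).
It fails at once if the soap dispenser or soap dish is shoved by more than 15 mm (distance of any of dispenser, soap_dish from where it was at the start of the episode above 0.015 m).
It also fails if it takes over 61 s, if anything falls off the work surface, if the arm or the gripper's body presses on something with over 40 N, if the wrist force passes 120 N, or if a joint passes its speed limit or range.

### The arm

A 6-joint arm with a two-finger parallel gripper is mounted at the origin on the work surface. World frame = base frame: x ahead of the robot, y to its left, z up, the work surface at z = 0. Lengths are in m, angles in rad, forces in N, time in s.
With the tool pointing down it reaches from about 0.35 to 0.975 m from the base axis. Payload 4.9 kg.
Tool frame: the origin (TCP) lies on the mounting face of the last link; the fingertips stand 173 mm ahead of it and the grasp point (between the pads) lies ctrl.pinch_z ahead of it (ctrl.pinch_z is the distance from the TCP to the grasp point, in m); z points along the fingers, y is the line along which they close (so a half turn about z gives the same grasp; the last joint's range is limited). The gripper opens to 85 mm and grips with 20 to 120 N. Pads are 22 mm wide; open, the fingers measure 114 mm over their backs; the gripper's body (76 mm by 85 mm) begins 54 mm behind the grasp point. The pads swing forward as they close: fully open they stand 13 mm farther back than shut.
Start: joints at [1.052, 0.053, 1.613, -0, 1.476, -0.119], TCP at [0.243, 0.576, 0.405] pointing down, gripper open.
Joint ranges: [-3.01, 3.01], [-1.01, 2.22], [0.06, 2.58], [-1.02, 4.17], [0.09, 2.62], [-3.14, 3.14]. Speed limits (rad/s): [2.57, 2.57, 3.14, 3.14, 3.14, 3.14].

### API

Orientations are given as a rotation vector (axis times angle).
In Python, from station import telemetry, eyes, ctrl gives the robot as it stands.
- The arm moves only by the tool apply_moves, never from a script. Its argument "plan" is a list of rows, each a list of 5 numbers: the finger opening in m, from 0 to 0.0854, then the shift along the tool's x, y, z in m, then the turn about the tool's z in rad. In form: [[jaw, x, y, z, roll], ...]. A call has 1 to 12 rows; each row is the pose to reach, as a shift and turn from the pose commanded when the call began, along the tool's axes at that moment; what a row does not reach only later rows make up. A row lasts 1/12 s, in which the tool goes at most 41.7 mm and 7.16 degrees, less where a joint would pass 70% of its speed; a pose out of reach is approached as far as the arm can. A call with a gripper value outside its range is refused whole. The fingers move at their own pace and stop on an object; "newtons" is the grip in N (left out, the last holds). Time passes only in rows, so rows that repeat a pose let the fingers close. It gives the time, the measured TCP pose, the force, the opening and the grip force at its end, in the units of the state.
- telemetry.get_obs(): the state, without advancing time (a new reading comes with each control period).
- eyes.get_image(name): name is "scene" or "top" or "wrist"; returns a dict with "img" (480x640x3 uint8, blue, green, red), "range_z" (480x640 float32, m along the optical axis (not along the pixel's ray), 0 where there is no reading), "K" (3x3 intrinsics, pixels), "dist_coeffs" ([k1, k2, p1, p2, k3] as OpenCV has them; the pictures are not rectified), "pose" (4x4, takes a point from camera to world coordinates); the wrist camera has in their place "hand_eye" (4x4, takes a point from camera to tool coordinates, whose origin is the TCP and whose axes are the flange's). Camera axes: x right, y down, z forward; pixel columns grow to the right and rows downward; lengths in m; the calibration is good to about 2 mm. A picture is of the moment at which its call begins: read the wrist's pose just before it.
- ctrl.finish_job(): hands the job in; it is judged then, once.
Trained networks look in a picture, given as the dict that the camera call returned (one of the last four; its "shot" number tells which), for a name from the list of things; names that differ only in an ending like _2 or _b are one class to them, and where a whole thing is asked for, a point or a joint stands for the part that bears it (a point fixed in the world has none). Each returns a list of dicts, best first, with "confidence" (0 to 1); they miss things now and then, are a little off and sometimes report something else, mostly with a low value. They report only what shows in the picture. A call takes as long as a camera call. They do not tell look-alikes from the thing itself.
- eyes.search_frame(thing, picture): "box" ([left, top, right, bottom] in pixels, round what is visible of it).
- eyes.outline_of(thing, picture): "region" (480x640 bool, what is visible of it) and "box" ([left, top, right, bottom] in pixels, round what is visible of it).
- eyes.tip_of(thing, picture): "point" ([column, row] in pixels: a listed point, or the origin of a listed thing).
The state is a dict: "t": time; "q": joint angles; "dq": joint speeds; "effort": joint torques, N m; "tool_pos": TCP position; "tool_rot": TCP orientation; "contact_force": force on the tool from outside, world axes, zero at the start; "wrist_torque": the same for the moment, N m; "opening": finger opening in m; "grip_force": force on a finger pad.
Only numpy, scipy, OpenCV 4.12 (cv2) and the standard library are available. Lean on these libraries where they do the work, as an engineer would, in place of code of your own. Each camera call takes 0.05 s, during which the arm holds its last target. There are 200 camera calls.

## Working session

There is one attempt and no reset: what is moved stays moved. The work goes in short steps, Python scripts to look and compute and a tool call to move; the robot and the scene stay as the last step left them, time stands still between calls to the robot, and variables do not carry over. Pictures are saved under pics/ and viewed, at most 10 in all, crops included, and the job is handed in when it is done.

Besides the shell and the picture viewer there is one more tool, called as name(argument=value, ...) on one line, values as JSON. apply_moves: Moves the arm, as the interface text tells. Its arguments: {"type":"object","properties":{"plan":{"type":"array","items":{"type":"array","items":{"type":"number"}}},"newtons":{"type":"number"}},"required":["plan"]}

```bash
mkdir -p pics; cat > h.py <<'E'
import numpy as np,cv2
from scipy.spatial.transform import Rotation as R
from station import telemetry,eyes,ctrl
def T():
    o=telemetry.get_obs();M=np.eye(4);M[:3,:3]=R.from_rotvec(o['tool_rot']).as_matrix();M[:3,3]=o['tool_pos'];return M
def shot(n):
    M=T();p=eyes.get_image(n);p['W']=p['pose'] if n!='wrist' else M@p['hand_eye'];return p
def ray(p,uv):
    x=cv2.undistortPoints(np.array([[uv]],float),p['K'],np.array(p['dist_coeffs'],float))[0,0]
    return np.array([x[0],x[1],1.])
def at_z(p,uv,z):
    d=p['W'][:3,:3]@ray(p,uv);o=p['W'][:3,3];return o+d*(z-o[2])/d[2]
def by_depth(p,uv):
    u,v=np.round(uv).astype(int);z=p['range_z'][max(v-1,0):v+2,max(u-1,0):u+2];z=z[z>0]
    if len(z)==0:return None
    return (p['W']@np.r_[ray(p,uv)*np.median(z),1])[:3]
def proj(p,X):
    Wi=np.linalg.inv(p['W']);r=cv2.Rodrigues(Wi[:3,:3])[0]
    return cv2.projectPoints(np.array(X,float).reshape(-1,1,3),r,Wi[:3,3],p['K'],np.array(p['dist_coeffs'],float))[0][:,0]
E
python3 - <<'E'
from h import *
np.set_printoptions(precision=4,suppress=True)
print(telemetry.get_obs(),ctrl.pinch_z)
Z=dict(post=.0345,clip_bore=.0345,fork_grip=.032,rest_seat=.032,dispenser=0,soap_dish=0)
for n in ['top','scene']:
    p=shot(n);cv2.imwrite(f'pics/{n}0.png',p['img'])
    print(n,p['W'][:3,3])
    for k,z in Z.items():
        for d in eyes.tip_of(k,p)[:4]: print(k,round(d['confidence'],2),np.array(d['point']),at_z(p,d['point'],z),by_depth(p,d['point']))
E
```

```text
{'t': 0.0, 'q': array([ 1.052 ,  0.0533,  1.6143,  0.    ,  1.476 , -0.119 ]), 'dq': array([ 0.0022, -0.0012, -0.0004,  0.0003,  0.0005, -0.0003]), 'effort': array([ -0.0004, -39.369 , -37.0175,  -0.0001,   0.0071,  -0.    ]), 'tool_pos': array([0.2431, 0.5755, 0.4035]), 'tool_rot': array([-0.6237, -3.0784,  0.003 ]), 'contact_force': array([0.2743, 0.2149, 0.3129]), 'wrist_torque': array([ 0.0512, -0.012 ,  0.0619]), 'grip_force': 0.0, 'opening': 0.0855726836487862} 0.1547
top [ 0.4536 -0.1119  0.9101]
post 0.71 [182.4 282.6] [0.4982 0.0815 0.0345] [0.4971 0.0768 0.0558]
clip_bore 0.68 [233.2 218. ] [0.5946 0.0054 0.0345] [0.6001 0.0099 0.0004]
clip_bore 0.56 [195.4 277.7] [0.5052 0.0621 0.0345] [0.5054 0.0628 0.031 ]
fork_grip 0.64 [422.2 378.6] [ 0.3508 -0.2721  0.032 ] [ 0.3493 -0.2744  0.0191]
fork_grip 0.6 [417.5 294.8] [ 0.4738 -0.2699  0.032 ] [ 0.4735 -0.2677  0.044 ]
fork_grip 0.56 [279.3 116.9] [ 0.7526 -0.0661  0.032 ] [ 0.7383 -0.0683  0.0742]
rest_seat 0.73 [421.4 302.9] [ 0.4616 -0.2753  0.032 ] [ 0.4619 -0.2799  0.0068]
dispenser 0.63 [276.9 115.5] [ 0.7659 -0.0606  0
[... 379 characters left out ...]
419.  247.6] [0.5099 0.0593 0.0345] [0.514  0.0597 0.0383]
clip_bore 0.61 [431.5 245.4] [0.497  0.0805 0.0345] [0.5066 0.0811 0.0433]
fork_grip 0.85 [284.9 179.3] [ 0.3816 -0.2573  0.032 ] [ 0.3567 -0.2679  0.012 ]
fork_grip 0.74 [263.5 206.4] [ 0.4811 -0.2661  0.032 ] [ 0.4826 -0.2654  0.0333]
rest_seat 0.72 [256.7 198.7] [ 0.4619 -0.2893  0.032 ] [ 0.475  -0.2827  0.0434]
dispenser 0.72 [258.4 202.3] [ 0.4359 -0.2994  0.    ] [ 0.4807 -0.2768  0.0398]
dispenser 0.64 [308.8 348.4] [ 0.7657 -0.0708  0.    ] [ 0.8057 -0.0554  0.0578]
soap_dish 0.84 [178.3 285.1] [ 0.7043 -0.3461  0.    ] [ 0.726  -0.3285  0.0281]
soap_dish 0.19 [308.1 348.8] [ 0.7668 -0.0716  0.    ] [ 0.8037 -0.0573  0.0534]
```

View pics/top0.png

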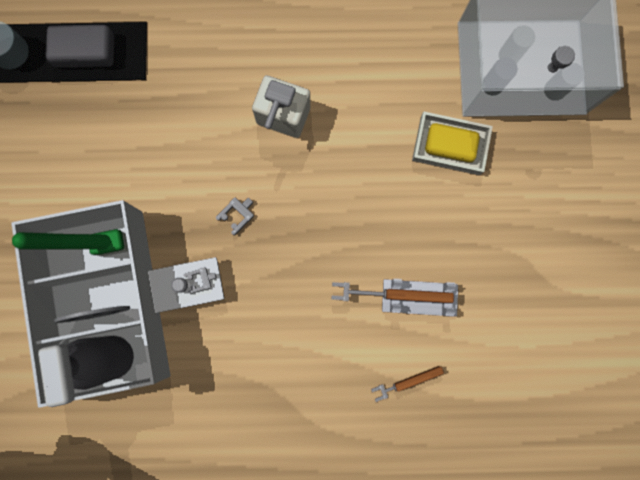

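View pics/scene0.png

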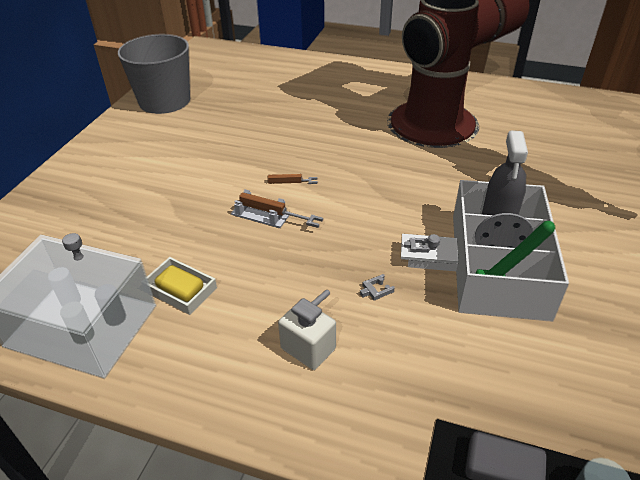

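The top view shows the fork in its rest around (420,297), pointing left (+y). The post is at (182,284), with the small clip at (203,279) on the ear. The bigger clip at (238,215) and smaller fork at (408,383) are look-alikes. Next I'll get directions and obstacle heights.

```bash
cat >> h.py <<'E'
def cloud(p,m=None):
    v,u=np.nonzero((p['range_z']>0)&(m if m is not None else True))
    n=cv2.undistortPoints(np.c_[u,v].astype(float)[:,None],p['K'],np.array(p['dist_coeffs'],float))[:,0]
    z=p['range_z'][v,u];P=np.c_[n*z[:,None],z];return P@p['W'][:3,:3].T+p['W'][:3,3],u,v
def yaw(P):
    r=cv2.minAreaRect(P[:,:2].astype(np.float32));b=cv2.boxPoints(r);e=[b[1]-b[0],b[2]-b[1]];e=max(e,key=np.linalg.norm)
    return r[0],r[1],np.degrees(np.arctan2(e[1],e[0]))%180
E
python3 - <<'E'
from h import *
np.set_printoptions(precision=4,suppress=True)
p=shot('top')
for k in ['fork','rest_seat','caddy','clip','dispenser','soap_dish']:
    for d in eyes.outline_of(k,p)[:3]:
        P,u,v=cloud(p,d['region']);print(k,round(d['confidence'],2),np.array(d['box']),yaw(P),'zmax',P[:,2].max())
P,u,v=cloud(p)
print('max z in y 0..0.4', P[(P[:,0]<.75)&(P[:,1]>0)&(P[:,1]<.45)][:,2].max())
# ear plate
m=(abs(P[:,2]-.03)<.004)&(P[:,0]>.4)&(P[:,0]<.6)&(P[:,1]<.16)&(P[:,1]>-.02);print('ear',yaw(P[m]),m.sum())
# caddy front wall face: top edge points
m=(P[:,2]>.085)&(P[:,2]<.1)&(P[:,1]>0.05)&(P[:,1]<.4);print('caddytop',yaw(P[m]),m.sum())
print(T()[:3,:3]); s=shot('scene');Q,_,_=cloud(s)
print('scene max z', [ (y,Q[(Q[:,0]<.75)&(Q[:,0]>.25)&(abs(Q[:,1]-y)<.02)][:,2].max()) for y in np.arange(.02,.45,.04)])
E
```

```text
fork 0.82 [373.  364.7 441.8 398.8] ((0.3402445316314697, -0.2547767460346222), (0.0213533453643322, 0.11011092364788055), np.float32(107.680084)) zmax 0.023846517745348295
fork 0.61 [182.5 268.9 216.6 294. ] ((0.5017178654670715, 0.05418330430984497), (0.0336235873401165, 0.04631476104259491), np.float32(101.8539)) zmax 0.04392416246820963
fork 0.6 [332.4 281.2 454.7 304. ] ((0.47751903533935547, -0.2332920879125595), (0.18324902653694153, 0.025871917605400085), np.float32(87.22183)) zmax 0.04847422513921007
rest_seat 0.56 [382.5 281.4 463.  316.9] ((0.46967262029647827, -0.2801002860069275), (0.12178611010313034, 0.05096699669957161), np.float32(86.47832)) zmax 0.046895888374591244
caddy 0.77 [  8.9 200.3 223.2 406. ] ((0.47357290983200073, 0.1788344830274582), (0.2687058746814728, 0.31245213747024536), np.float32(101.52965)) zmax 0.22312875501978668
clip 0.95 [218.3 197.6 253.8 234.1] ((0.6063363552093506, 0.0011854954063892365), (0.04367317259311676, 0.06065358221530914), np.float32(131.75789)) zmax 0.016478344588415017
clip 0.8 [182.9 266.1 216.1 293.3] ((0.5033687949180603, 0.0
[... 1013 characters left out ...]
(np.float64(0.02), np.float64(0.04272923966740938)), (np.float64(0.06), np.float64(0.05668885047136063)), (np.float64(0.09999999999999999), np.float64(0.09853713085033122)), (np.float64(0.13999999999999999), np.float64(0.1310526376299025)), (np.float64(0.17999999999999997), np.float64(0.2202584057362028)), (np.float64(0.21999999999999995), np.float64(0.2199023703207722)), (np.float64(0.25999999999999995), np.float64(0.18187089807760537)), (np.float64(0.3), np.float64(0.09776536661322022)), (np.float64(0.33999999999999997), np.float64(0.00526660167033044)), (np.float64(0.37999999999999995), np.float64(0.004468001428528212)), (np.float64(0.41999999999999993), np.float64(0.005792862824291811))]
```

apply_moves(plan=[[0.085,-0.02,-0.02,-0.03,0.12],[0.085,-0.449,-0.402,-0.05,1.15],[0.085,-0.449,-0.402,-0.05,1.15],[0.085,-0.449,-0.402,-0.05,1.15],[0.085,-0.449,-0.402,-0.05,1.15],[0.085,-0.449,-0.402,-0.05,1.15],[0.085,-0.449,-0.402,-0.05,1.15],[0.085,-0.449,-0.402,-0.05,1.15],[0.085,-0.449,-0.402,-0.05,1.15],[0.085,-0.449,-0.402,-0.05,1.15],[0.085,-0.449,-0.402,-0.05,1.15],[0.085,-0.449,-0.402,-0.05,1.15]])

```text
t: 2.1
tool_pos: [0.4507, 0.1337, 0.4511]
tool_rot: [2.198, 2.244, 0.002]
contact_force: [0.6, 0.3, -0.3]
opening: 0.085
grip_force: 0.0
```

```bash
python3 - <<'E'
from h import *
np.set_printoptions(precision=4,suppress=True)
p=shot('wrist');print(p['hand_eye'],T())
print(proj(p,[[.498,.08,.0345],[.47,-.27,.032]]))
E
```

```text
[[ 0.0007 -0.959  -0.2835  0.0718]
 [ 1.      0.0005  0.0006 -0.0003]
 [-0.0005 -0.2835  0.959   0.0314]
 [ 0.      0.      0.      1.    ]] [[-0.0132  0.9999  0.0032  0.4532]
 [ 0.9999  0.0133 -0.0053  0.1285]
 [-0.0054  0.0032 -1.      0.4513]
 [ 0.      0.      0.      1.    ]]
[[358.8516 248.5489]
 [323.4039 495.0264]]
```

```bash
python3 - <<'E'
from h import *
np.set_printoptions(precision=4,suppress=True)
p=shot('wrist');cv2.imwrite('pics/w1.png',cv2.resize(p['img'][120:360,200:520],None,fx=2.4,fy=2.4,interpolation=cv2.INTER_CUBIC))
print(p['K'][0,0],T()[:3,3])
for k,z in [('post',.0345),('clip_bore',.0345),('clip',.03)]:
    for d in eyes.tip_of(k,p)[:3]: print(k,d['confidence'],d['point'],at_z(p,d['point'],z))
P,u,v=cloud(p)
for lo,hi in [(.025,.0335),(.036,.046),(.05,.06)]:
    m=(P[:,2]>lo)&(P[:,2]<hi)&(abs(P[:,0]-.5)<.06)&(P[:,1]<.125)&(P[:,1]>-.02);print(lo,yaw(P[m]),m.sum(),P[m].mean(0))
m=(P[:,2]>.09)&(P[:,2]<.1)&(P[:,1]>.1)&(P[:,1]<.16);print('wall',np.polyfit(P[m][:,0],P[m][:,1],1),yaw(P[m]))
E
```

```text
381.4217238077745 [0.4521 0.1313 0.4511]
post 0.86 [355.4, 237.2] [0.4968 0.0845 0.0345]
clip_bore 0.82 [358.6, 257.9] [0.5012 0.0614 0.0345]
clip_bore 0.69 [437.7, 294.3] [0.5911 0.0195 0.0345]
clip 0.91 [435.6, 295.3] [0.5905 0.0162 0.03  ]
clip 0.59 [357.9, 257.6] [0.501  0.0601 0.03  ]
0.025 ((0.49205735325813293, 0.07743769884109497), (0.07172254472970963, 0.10950261354446411), np.float32(101.11956)) 3572 [0.4957 0.073  0.0296]
0.036 ((0.4879488945007324, 0.08265002071857452), (0.03686647117137909, 0.11302538961172104), np.float32(117.54532)) 627 [0.5016 0.0552 0.0387]
0.05 ((0.4782797694206238, 0.10207401216030121), (0.022593792527914047, 0.0754622370004654), np.float32(129.00359)) 384 [0.4935 0.0831 0.0538]
wall [0.1073 0.0817] ((0.48166680335998535, 0.13213825225830078), (0.26616737246513367, 0.05512073636054993), np.float32(0.0024009314))
```

View pics/w1.png

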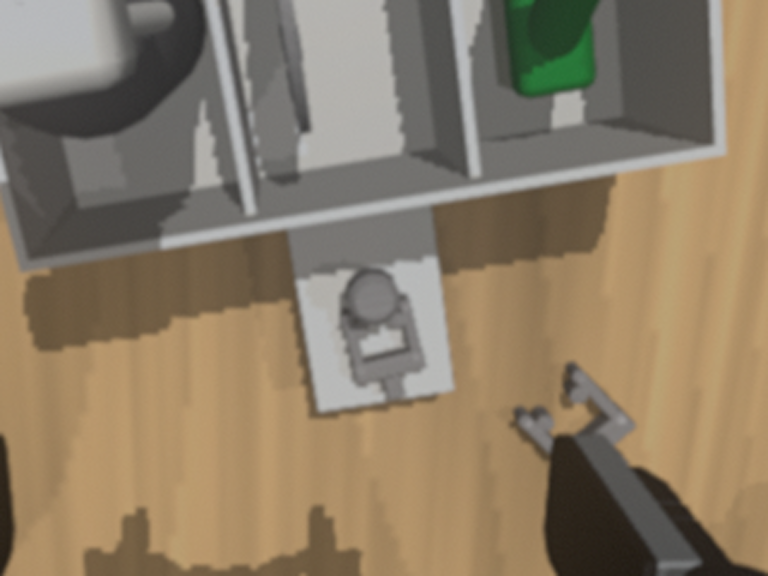

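The crop shows the small clip at crop (383,345), tail end at (393,390) and post head at (372,297). They line up with the ear. Next stop is the rest.

apply_moves(plan=[[0.085,-0.38,0.015,0.12,0.065],[0.085,-0.38,0.015,0.12,0.065],[0.085,-0.38,0.015,0.12,0.065],[0.085,-0.38,0.015,0.12,0.065],[0.085,-0.38,0.015,0.12,0.065],[0.085,-0.38,0.015,0.12,0.065],[0.085,-0.38,0.015,0.12,0.065],[0.085,-0.38,0.015,0.12,0.065],[0.085,-0.38,0.015,0.12,0.065],[0.085,-0.38,0.015,0.12,0.065],[0.085,-0.38,0.015,0.12,0.065],[0.085,-0.38,0.015,0.12,0.065]])

```text
t: 3.35
tool_pos: [0.4739, -0.2431, 0.3299]
tool_rot: [-2.268, -2.171, -0.0]
contact_force: [0.6, -0.3, -0.2]
opening: 0.085
grip_force: 0.0
```

```bash
python3 - <<'E'
from h import *
np.set_printoptions(precision=4,suppress=True)
p=shot('wrist');p=shot('wrist');cv2.imwrite('pics/w2.png',p['img'])
np.save('w2.npy',{k:p[k] for k in ('img','range_z','K','dist_coeffs','W')},allow_pickle=True)
M=T();print(M)
for k,z in [('fork_grip',.044),('rest_seat',.032)]:
    for d in eyes.tip_of(k,p)[:3]: print(k,d['confidence'],d['point'],at_z(p,d['point'],z))
for d in eyes.outline_of('fork',p)[:3]: P,u,v=cloud(p,d['region']);print(d['confidence'],d['box'],yaw(P),np.percentile(P[:,2],[5,50,95]))
P,u,v=cloud(p)
b=p['img'].astype(int);w=(b[v,u,2]-b[v,u,0]>50)&(P[:,2]>.036)&(P[:,2]<.052)&(abs(P[:,0]-.47)<.05);print('handle',yaw(P[w]),w.sum(),np.median(P[w],0))
E
```

```text
[[ 0.0415  0.9991  0.0003  0.474 ]
 [ 0.9991 -0.0415  0.0004 -0.2421]
 [ 0.0004  0.0003 -1.      0.3309]
 [ 0.      0.      0.      1.    ]]
fork_grip 0.95 [316.0, 267.7] [ 0.4728 -0.2685  0.044 ]
fork_grip 0.67 [162.9, 259.2] [ 0.3641 -0.2576  0.044 ]
rest_seat 0.72 [314.0, 275.9] [ 0.4708 -0.2796  0.032 ]
0.98 [301.3, 82.3, 338.9, 334.8] ((0.47733181715011597, -0.23239633440971375), (0.17865583300590515, 0.026804722845554352), np.float32(86.462776)) [0.0248 0.0424 0.0442]
0.75 [111.3, 175.0, 194.9, 304.7] ((0.34084901213645935, -0.2561292052268982), (0.02483481727540493, 0.10953711718320847), np.float32(107.42693)) [0.0026 0.0147 0.0182]
handle ((0.472705215215683, -0.27290740609169006), (0.09880068153142929, 0.015290148556232452), np.float32(85.63607)) 2482 [ 0.4733 -0.2686  0.0433]
```

View pics/w2.png

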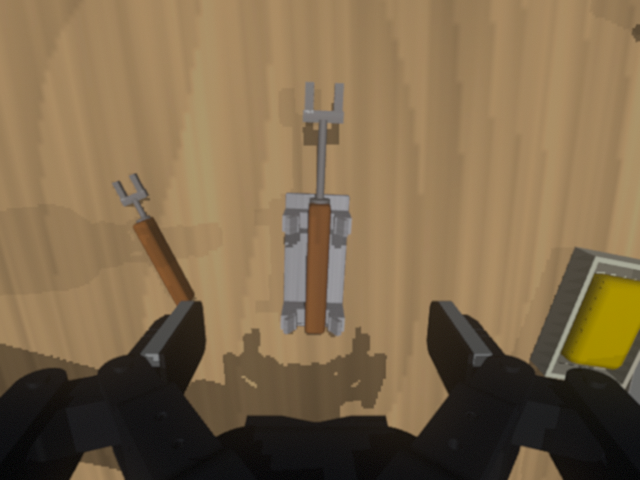

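```bash
python3 - <<'E'
from h import *
np.set_printoptions(precision=4,suppress=True)
p=np.load('w2.npy',allow_pickle=True).item()
P,u,v=cloud(p);P0=P
b=p['img'].astype(int)
w=(b[v,u,2]-b[v,u,0]>50)&(P[:,2]>.036)&(P[:,2]<.052)&(abs(P[:,0]-.47)<.05)
A=P[w];l=np.polyfit(A[:,1],A[:,0],1);print('handle heading',90-np.degrees(np.arctan(l[0])))
m=(u>295)&(u<350)&(v>70)&(v<128)&(P[:,2]>.015);print('tines',yaw(P[m]),P[m].min(0),P[m].max(0),np.median(P[m],0))
for uv in [(309,82),(340,83)]: print(at_z(p,uv,.026))
for uv in [(287,193),(350,195),(283,333),(343,333)]: print('base',at_z(p,uv,.006))
m=(u>275)&(u<355)&(v>185)&(v<340)&(P[:,2]>.026)&~w;print('cheeks',yaw(P[m]))
E
```

```text
handle heading 85.48335637166969
tines ((0.48212069272994995, -0.1577855944633484), (0.029050523415207863, 0.028038272634148598), np.float32(85.71587)) [ 0.4673 -0.1723  0.0193] [ 0.4961 -0.1426  0.0285] [ 0.4817 -0.1614  0.0254]
[ 0.4733 -0.1428  0.026 ]
[ 0.494  -0.1442  0.026 ]
base [ 0.4523 -0.2204  0.006 ]
base [ 0.5011 -0.224   0.006 ]
base [ 0.4411 -0.3423  0.006 ]
base [ 0.4931 -0.3445  0.006 ]
cheeks ((0.47156959772109985, -0.26906299591064453), (0.11362370103597641, 0.05006369948387146), np.float32(85.22437))
```

apply_moves(plan=[[0.07,-0.029,0,0.03,0.038],[0.07,-0.029,0,0.07,0.038],[0.07,-0.029,0,0.11,0.038],[0.07,-0.029,0,0.135,0.038],[0.07,-0.029,0,0.143,0.038],[0.07,-0.029,0,0.143,0.038],[0.0,-0.029,0,0.143,0.038],[0.0,-0.029,0,0.143,0.038],[0.0,-0.029,0,0.143,0.038],[0.0,-0.029,0,0.143,0.038],[0.0,-0.029,0,0.143,0.038],[0.0,-0.029,0,0.143,0.038]], newtons=80)

```text
t: 4.6
tool_pos: [0.473, -0.2734, 0.1898]
tool_rot: [2.308, 2.126, 0.001]
contact_force: [-0.1, 1.0, 7.6]
opening: 0.0145
grip_force: 78.9
```

apply_moves(plan=[[0,0,0,-0.01,0],[0,0,0,-0.025,0],[0,0,0,-0.06,0],[0,0,0,-0.1,0],[0,0,0,-0.12,0],[0,0,0,-0.12,0],[0,0,0,-0.12,0],[0,0,0,-0.12,0]])

```text
t: 5.27
tool_pos: [0.4715, -0.2724, 0.3061]
tool_rot: [-2.309, -2.127, 0.001]
contact_force: [-0.3, -1.0, -2.2]
opening: 0.0148
grip_force: 78.2
```

```bash
python3 - <<'E'
from h import *
np.set_printoptions(precision=4,suppress=True)
p=shot('wrist');cv2.imwrite('pics/w3.png',p['img'])
o=telemetry.get_obs();print(o['tool_pos'],o['contact_force'],o['wrist_torque'],o['opening'],o['q']);M=T();print(M[:3,:3])
P,u,v=cloud(p);L=(P-M[:3,3])@M[:3,:3]
np.save('L.npy',np.c_[L,u,v])
# fork in tool frame: near points ahead
m=(L[:,2]>.1)&(L[:,2]<.2)&(abs(L[:,1])<.03)&(L[:,0]>.02);print(m.sum(),L[m].min(0),L[m].max(0))
for a in np.arange(.02,.15,.01):
    s=m&(abs(L[:,0]-a)<.005)
    if s.sum(): print(round(a,3),s.sum(),L[s][:,1].min(),L[s][:,1].max(),np.median(L[s][:,2]))
E
```

```text
[ 0.4714 -0.2722  0.3053] [ 0.1598 -0.5719 -2.0873] [-0.0671  0.0052  0.017 ] 0.015075629395848686 [-0.6605 -0.0556  1.8919 -0.0001  1.3096 -0.5784]
[[ 0.082   0.9966 -0.0034]
 [ 0.9966 -0.082   0.0026]
 [ 0.0023 -0.0036 -1.    ]]
9830 [ 0.02   -0.014   0.1431] [0.1092 0.0141 0.1707]
0.02 666 -0.007818472041797508 0.007938740126597565 0.14569263544452168
0.03 1427 -0.008026243219211577 0.008109522023985604 0.1457448387592018
0.04 1543 -0.007895454514031054 0.00799164540447477 0.14575927160747884
0.05 1594 -0.008006692359288931 0.007954638086009276 0.14850811035276296
0.06 527 -0.002893942764355416 0.0030053068834958534 0.16206183689646197
0.07 557 -0.00284709462355018 0.002954885090362326 0.16218851281131966
0.08 582 -0.0027884517737925994 0.002897273009711237 0.16210343756310577
0.09 628 -0.0030748107466527404 0.0028212420564818893 0.1621028403949161
0.1 1070 -0.01386303109751428 0.014028852182243009 0.16288125526108263
0.11 1236 -0.013998278444292824 0.014077402635629094 0.1635408928878127
```

View pics/w3.png

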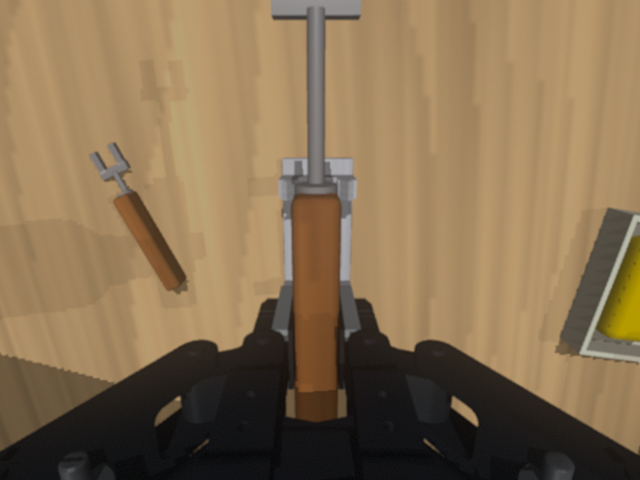

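apply_moves(plan=[[0,0.04,0.01,-0.02,-0.05],[0,0.302,0.063,-0.075,-0.264],[0,0.302,0.063,-0.075,-0.264],[0,0.302,0.063,-0.075,-0.264],[0,0.302,0.063,-0.075,-0.264],[0,0.302,0.063,-0.075,-0.264],[0,0.302,0.063,-0.075,-0.264],[0,0.302,0.063,-0.075,-0.264],[0,0.302,0.063,-0.075,-0.264],[0,0.302,0.063,-0.075,-0.264],[0,0.302,0.063,-0.075,-0.264],[0,0.302,0.063,-0.075,-0.264]])

```text
t: 6.32
tool_pos: [0.5592, 0.0221, 0.3808]
tool_rot: [-2.01, -2.411, 0.003]
contact_force: [-0.6, -0.4, -2.0]
opening: 0.0143
grip_force: 78.4
```

```bash
python3 - <<'E'
from h import *
np.set_printoptions(precision=4,suppress=True)
p=shot('wrist');p=shot('wrist');M=T();print(M);print(telemetry.get_obs()['contact_force'])
c=proj(p,[[.499,.07,.034]])[0].astype(int);print(c)
x0,y0=max(c[0]-100,0),max(c[1]-75,0);cv2.imwrite('pics/w4.png',cv2.resize(p['img'][y0:y0+150,x0:x0+200],None,fx=4,fy=4,interpolation=cv2.INTER_CUBIC));print(x0,y0)
for k,z in [('post',.0345),('clip_bore',.0345),('clip',.03)]:
    for d in eyes.tip_of(k,p)[:3]: print(k,d['confidence'],d['point'],at_z(p,d['point'],z))
P,u,v=cloud(p)
h=np.array([-.1805,.9836]);r=np.array([.9836,.1805]);E=np.c_[(P[:,:2]-[.497,.084])@h,(P[:,:2]-[.497,.084])@r,P[:,2]]
near=(abs(E[:,0]+.03)<.05)&(abs(E[:,1])<.05)
for lo,hi in [(.025,.034),(.036,.045),(.051,.06)]:
    m=near&(P[:,2]>lo)&(P[:,2]<hi);print(lo,m.sum(),E[m].min(0),E[m].max(0),np.median(E[m],0),yaw(P[m]))
m=near&(P[:,2]>.036)&(P[:,2]<.045)
for a in np.arange(-.06,.0,.005):
    s=m&(abs(E[:,0]-a)<.0025)
    if s.sum()>2: print(round(a,4),s.sum(),E[s][:,1].min(),E[s][:,1].max())
np.save('w4.npy',{k:p[k] for k in ('img','range_z','K','dist_coeffs','W')},allow_pickle=True)
E
```

```text
[[-0.1792  0.9838 -0.0018  0.5594]
 [ 0.9838  0.1792  0.      0.0219]
 [ 0.0003 -0.0018 -1.      0.3816]
 [ 0.      0.      0.      1.    ]]
[ 0.6608 -0.2772 -1.8098]
[254 142]
154 67
post 0.68 [251.5, 125.7] [0.4951 0.0825 0.0345]
clip_bore 0.86 [253.7, 155.8] [0.5001 0.0594 0.0345]
clip_bore 0.71 [361.5, 229.5] [0.5994 0.0145 0.0345]
clip 0.78 [358.6, 228.4] [0.5975 0.0139 0.03  ]
clip 0.64 [255.6, 155.8] [0.501  0.0592 0.03  ]
clip 0.52 [314.6, 308.9] [ 0.5737 -0.069   0.03  ]
0.025 5739 [-0.0599 -0.0343  0.0252] [0.02   0.0296 0.034 ] [-0.0179 -0.0008  0.0294] ((0.4983038902282715, 0.06398806720972061), (0.06367278844118118, 0.07998447865247726), np.float32(100.564415))
0.036 1131 [-0.0547 -0.0161  0.036 ] [0.0089 0.0167 0.0447] [-0.035   0.0021  0.0384] ((0.5013694763183594, 0.06140998750925064), (0.031866803765296936, 0.06375724822282791), np.float32(102.54824))
0.051 698 [-0.0131 -0.0133  0.051 ] [0.0094 0.0087 0.0564] [-0.0014 -0.0017  0.0538] ((0.4951244592666626, 0.08185791224241257), (0.022192733362317085, 0.021527646109461784), np.float32(84.41566))
-0.055 30 -0.0019478548788242325 0.00624965208139055
-0.05 60 -0.0019032921963344452 0.005590987813273743
-0.045 109 -0.01443251809200358 0.011654100564685566
-0.04 236 -0.01515289445228803 0.01674112922618257
-0.035 213 -0.015052630026243644 0.016651007200672138
-0.03 75 -0.014680076446049713 0.01537718742790362
-0.025 72 -0.01534475720418316 0.015206993830786851
-0.02 149 -0.015637164765294448 0.014834214437348739
-0.015 126 -0.01607656777002128 0.014098409254768315
-0.01 45 -0.015659964451082864 0.013653364840246669
-0.005 3 0.0073705056397860924 0.007942206631498904
```

View pics/w4.png

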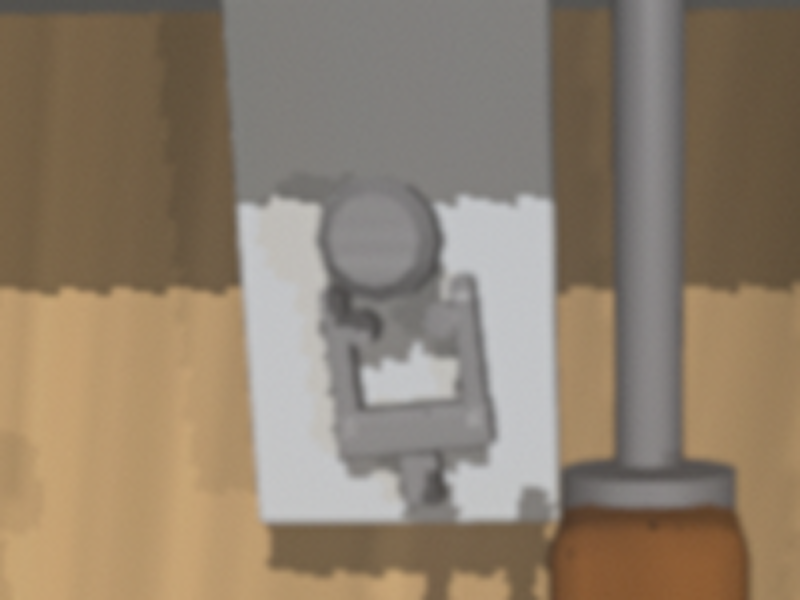

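The crop shows the post head at crop (380,237), the clip body at (412,380) with its tail at (430,490). The clip is turned about 4° left and aimed at the post, and the fork lies straight in the jaws. I'll retreat and descend behind the clip, on its line.

apply_moves(plan=[[0,-0.04,-0.01,0,-0.04],[0,-0.08,-0.022,0,-0.08],[0,-0.12,-0.033,0.01,-0.08],[0,-0.132,-0.036,0.04,-0.08],[0,-0.132,-0.036,0.08,-0.08],[0,-0.132,-0.036,0.12,-0.08],[0,-0.132,-0.036,0.15,-0.08],[0,-0.132,-0.036,0.16,-0.08],[0,-0.132,-0.036,0.16,-0.08],[0,-0.132,-0.036,0.16,-0.08],[0,-0.132,-0.036,0.16,-0.08]])

```text
t: 7.48
tool_pos: [0.5496, -0.1138, 0.2257]
tool_rot: [1.909, 2.489, 0.002]
contact_force: [1.1, 0.2, -2.3]
opening: 0.0148
grip_force: 78.4
```

```bash
cat > st.py <<'E'
from h import *
np.set_printoptions(precision=4,suppress=True)
M=T();o=telemetry.get_obs();P=np.array([.4950,.0818])
hd=np.arctan2(M[1,0],M[0,0]);h=np.array([-.2571,.9664]);r=np.array([.9664,.2571])
d=M[:2,3]-P;tip=(M@[.128,0,.1667,1])[:3];t=tip[:2]-P
print('t',o['t'],'hdg',np.degrees(hd),'tcp along/lat',d@h,d@r,'z',M[2,3],'tip',t@h,t@r,tip[2],'F',o['contact_force'],'Falong',-o['contact_force'][:2]@h,'tilt',M[2,:2])
E
python3 st.py; python3 - <<'E'
from h import *
p=shot('top');cv2.imwrite('pics/t5.png',cv2.resize(p['img'][230:340,150:300],None,fx=5,fy=5,interpolation=cv2.INTER_CUBIC))
E
python3 st.py
```

```text
t 7.4833 hdg 105.01313056000151 tcp along/lat -0.2030594154176876 0.0024321415538649904 z 0.22566108167168483 tip -0.07553427937184101 0.0028707519242490652 0.058596678152002396 F [ 1.1499  0.1572 -2.2801] Falong 0.14369908974306195 tilt [-0.0029  0.0042]
t 7.5333 hdg 105.02034277955748 tcp along/lat -0.20305775933299844 0.00252286743908635 z 0.22598716872558663 tip -0.0755929675705764 0.0030378129542687473 0.05887693903193744 F [ 0.417  -0.1457 -1.2739] Falong 0.24797268248029314 tilt [-0.0032  0.0047]
```

View pics/t5.png

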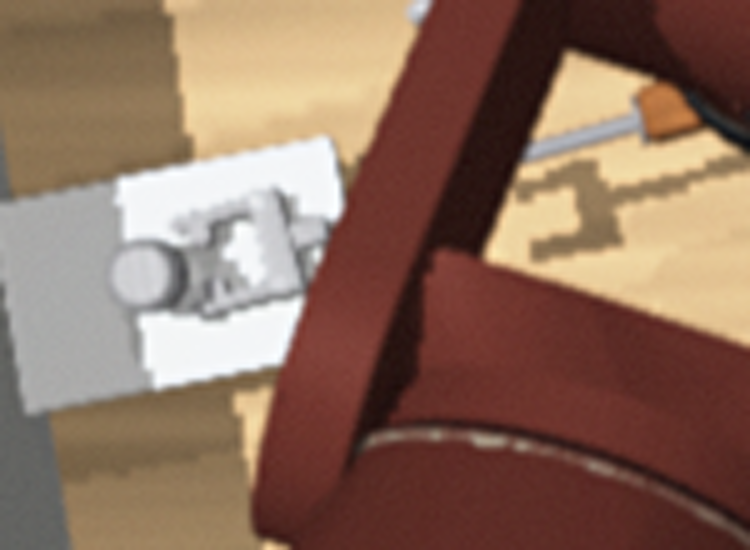

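apply_moves(plan=[[0,0,-0.0023,0.012,0],[0,0,-0.0023,0.0244,0],[0,0,-0.0023,0.0244,0],[0,0,-0.0023,0.0244,0],[0,0.008,-0.0023,0.0244,0],[0,0.012,-0.0023,0.0244,0],[0,0.012,-0.0023,0.0244,0],[0,0.012,-0.0023,0.0244,0]])

```text
t: 8.2
tool_pos: [0.5429, -0.1019, 0.1987]
tool_rot: [1.911, 2.493, 0.0]
contact_force: [1.0, 0.1, -2.2]
opening: 0.0151
grip_force: 78.5
```

```bash
python3 st.py; python3 - <<'E'
from h import *
p=shot('scene');c=proj(p,[[.505,.04,.034]])[0].astype(int)
cv2.imwrite('pics/s6.png',cv2.resize(p['img'][c[1]-36:c[1]+36,c[0]-50:c[0]+50],None,fx=8,fy=8,interpolation=cv2.INTER_CUBIC))
E
python3 st.py
```

```text
t 8.2 hdg 105.05013383743523 tcp along/lat -0.18989221273312615 -0.0009161967643435507 z 0.19867786359578685 tip -0.06193895558625685 -0.0011556946476639202 0.03194071278490335 F [ 0.9599  0.087  -2.1987] Falong 0.16274569806023736 tilt [-0.0003  0.0006]
t 8.25 hdg 105.03374804064987 tcp along/lat -0.19002697725390122 -0.0009348359710248394 z 0.1986296395300158 tip -0.062044389159839654 -0.001146480117683821 0.03191496289396911 F [ 0.1067  0.0618 -1.9019] Falong -0.032260907206578586 tilt [-0.0001  0.0006]
```

View pics/s6.png

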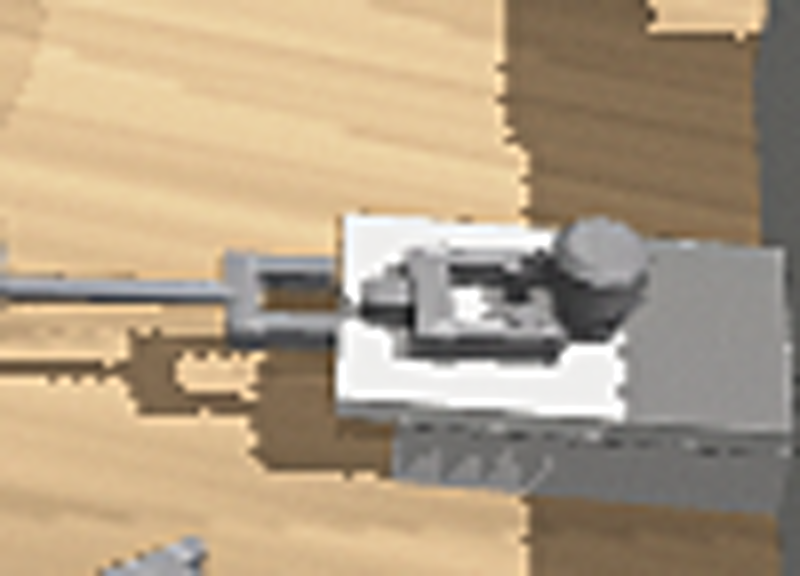

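The scene crop shows the tine tips at the ear's edge (340,270/325), with the tail end (365,300) centred between them. The fork is about 2.6 mm low, so I'll raise it before advancing.

apply_moves(plan=[[0,-0.001,0.0008,-0.0027,0],[0,-0.001,0.0008,-0.0027,0],[0,-0.001,0.0008,-0.0027,0],[0,-0.001,0.0008,-0.0027,0]])

```text
t: 8.58
tool_pos: [0.5439, -0.1032, 0.2011]
tool_rot: [1.912, 2.492, 0.0]
contact_force: [0.6, 0.4, -1.9]
opening: 0.0151
grip_force: 78.5
```

```bash
python3 st.py
```

```text
t 8.5833 hdg 105.00369017626592 tcp along/lat -0.1913672059993803 -0.00026738195019816686 z 0.20109900434240585 tip -0.06338039754678274 -0.0004778472226072473 0.03438756606488333 F [ 0.6112  0.4026 -1.9152] Falong -0.23195064904976223 tilt [-0.0001  0.0002]
```

apply_moves(plan=[[0,0.003,0.0003,0,0],[0,0.006,0.0003,0,0],[0,0.009,0.0003,0,0],[0,0.012,0.0003,0,0],[0,0.012,0.0003,0,0],[0,0.012,0.0003,0,0]])

```text
t: 9.08
tool_pos: [0.5409, -0.0912, 0.2009]
tool_rot: [-1.912, -2.493, 0.0]
contact_force: [-0.2, 0.1, -2.2]
opening: 0.0145
grip_force: 78.5
```

```bash
python3 st.py; python3 - <<'E'
from h import *
p=shot('scene');c=proj(p,[[.505,.04,.034]])[0].astype(int)
cv2.imwrite('pics/s7.png',cv2.resize(p['img'][c[1]-30:c[1]+30,c[0]-40:c[0]+40],None,fx=10,fy=10,interpolation=cv2.INTER_CUBIC))
E
```

```text
t 9.0833 hdg 105.03559798032285 tcp along/lat -0.17896424774789432 -6.33320358240469e-05 z 0.2008919624860813 tip -0.05096361906059563 -0.00039426248447766224 0.03419133041593822 F [-0.2264  0.1171 -2.1791] Falong -0.17132788973215857 tilt [-0.     -0.0001]
```

View pics/s7.png

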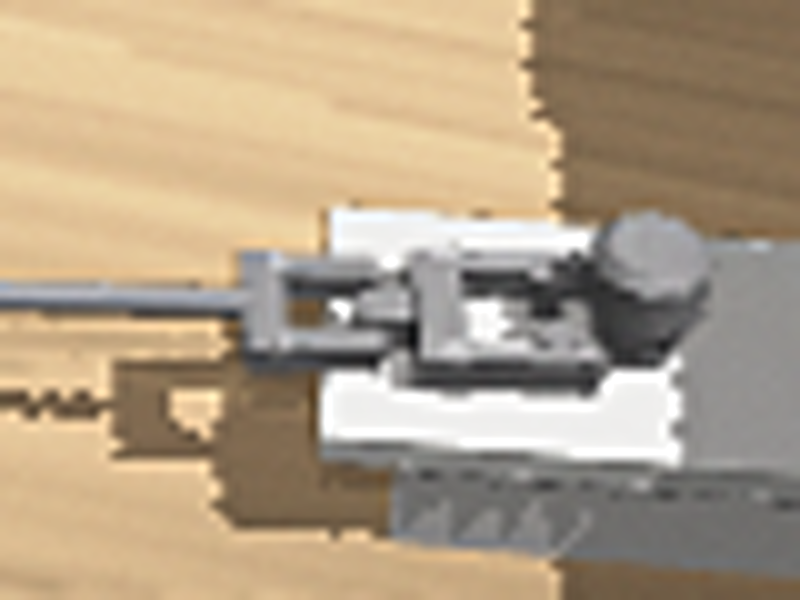

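The tines straddle the tail, with their tips at x≈390 just short of the back face at x≈412. I'll ease on in small steps.

apply_moves(plan=[[0,0.001,0.0002,0,0],[0,0.002,0.0002,0,0],[0,0.003,0.0002,0,0],[0,0.004,0.0002,0,0],[0,0.005,0.0002,0,0],[0,0.006,0.0002,0,0],[0,0.007,0.0002,0,0],[0,0.008,0.0002,0,0],[0,0.009,0.0002,0,0],[0,0.01,0.0002,0,0],[0,0.011,0.0002,0,0],[0,0.012,0.0002,0,0]])

```text
t: 10.13
tool_pos: [0.5381, -0.0797, 0.201]
tool_rot: [1.912, 2.493, -0.0]
contact_force: [-0.6, 0.1, -1.8]
opening: 0.0148
grip_force: 78.5
```

```bash
python3 st.py
```

```text
t 10.1333 hdg 105.01200390439863 tcp along/lat -0.16716457620900427 0.00013057094598771705 z 0.2009600492764348 tip -0.03916715086166697 -0.00012716973164062962 0.034256828429514025 F [-0.5979  0.0785 -1.8179] Falong -0.22953841985746362 tilt [-0. -0.]
```

apply_moves(plan=[[0,0.0006,0,0,0],[0,0.0012,0,0,0],[0,0.0018,0,0,0],[0,0.0024,0,0,0],[0,0.003,0,0,0],[0,0.0036,0,0,0],[0,0.0042,0,0,0],[0,0.0048,0,0,0],[0,0.0054,0,0,0],[0,0.006,0,0,0],[0,0.0066,0,0,0],[0,0.0072,0,0,0]])

```text
t: 11.13
tool_pos: [0.5371, -0.0746, 0.2021]
tool_rot: [1.907, 2.488, -0.004]
contact_force: [1.6, -11.9, -1.9]
opening: 0.0147
grip_force: 78.5
```

```bash
python3 st.py
```

```text
t 11.1333 hdg 105.06966789774248 tcp along/lat -0.16196835268079052 0.0004962845879767544 z 0.20207321399879907 tip -0.035109273765165476 0.0004024485996419862 0.034501951737311326 F [  1.5685 -11.887   -1.916 ] Falong 11.890892070443199 tilt [-0.0068  0.0017]
```

```bash
python3 - <<'E'
from h import *
np.set_printoptions(precision=4,suppress=True)
for n in ['scene','top']:
    p=shot(n)
    for k,z in [('post',.0345),('clip_bore',.0345)]:
        for d in eyes.tip_of(k,p)[:3]: print(n,k,d['confidence'],np.array(d['point']),at_z(p,d['point'],z))
    if n=='scene':
        c=proj(p,[[.505,.04,.034]])[0].astype(int);cv2.imwrite('pics/s8.png',cv2.resize(p['img'][c[1]-30:c[1]+30,c[0]-40:c[0]+40],None,fx=10,fy=10,interpolation=cv2.INTER_CUBIC))
E
python3 st.py
```

```text
scene post 0.97 [433.4 245.7] [0.4967 0.084  0.0345]
scene clip_bore 0.84 [378.5 286.9] [0.6292 0.0112 0.0345]
scene clip_bore 0.49 [424.5 246.7] [0.5044 0.0686 0.0345]
top post 0.71 [179.1 284.6] [0.4953 0.0864 0.0345]
top clip_bore 0.59 [191.1 281.3] [0.4999 0.0685 0.0345]
t 11.4333 hdg 105.06190520104882 tcp along/lat -0.16191612967459218 0.0004874770127605703 z 0.20204493611330634 tip -0.03498967975545186 0.0004140734850127426 0.03452468638416231 F [ 0.7675 -9.1967 -1.7446] Falong 9.085030298369892 tilt [-0.0064  0.0017]
```

View pics/s8.png

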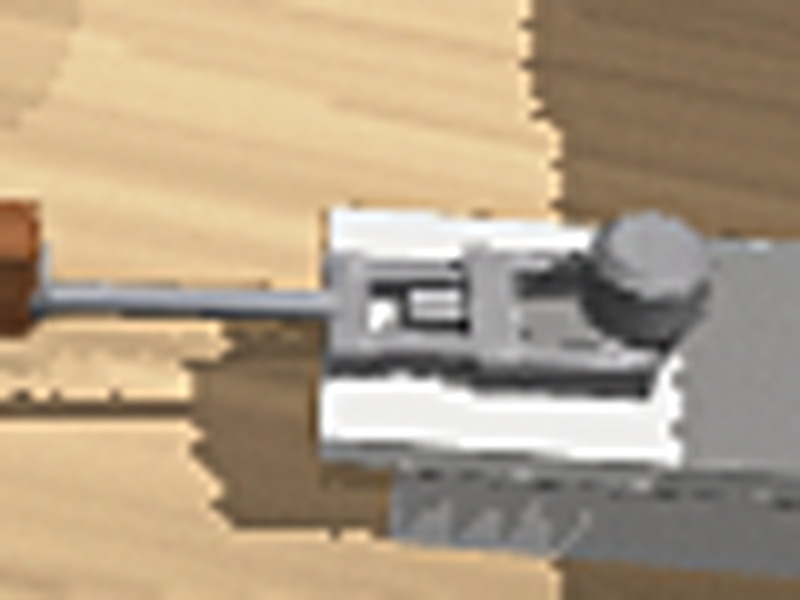

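The tines bear squarely on the clip's back face at x≈470, and the clip is near first contact with the shaft. Force is about 9 to 12 N, so I'll continue in 1 mm steps.

apply_moves(plan=[[0,0.0003,0,0,0],[0,0.0006,0,0,0],[0,0.0009,0,0,0]])

```text
t: 11.68
tool_pos: [0.537, -0.0739, 0.2022]
tool_rot: [1.907, 2.488, -0.005]
contact_force: [1.6, -10.9, -1.7]
opening: 0.0148
grip_force: 78.5
```

```bash
python3 st.py
```

```text
t 11.6833 hdg 105.0686373301034 tcp along/lat -0.1612636193747325 0.0005323723174810085 z 0.20219643710195034 tip -0.034483931453787954 0.00047386854914884604 0.03456508752543114 F [  1.5551 -10.946   -1.7151] Falong 10.97803153315088 tilt [-0.0073  0.0019]
```

apply_moves(plan=[[0,0.0003,0,0,0],[0,0.0006,0,0,0],[0,0.0009,0,0,0],[0,0.0012,0,0,0]])

```text
t: 12.02
tool_pos: [0.5366, -0.0727, 0.2021]
tool_rot: [1.907, 2.488, -0.004]
contact_force: [1.4, -10.5, -1.6]
opening: 0.0147
grip_force: 78.5
```

```bash
python3 st.py
```

```text
t 12.0167 hdg 105.06067622138859 tcp along/lat -0.16000993150539192 0.0004959079222517074 z 0.20212854911201078 tip -0.0331727139310818 0.0004419339658865348 0.034540721969993804 F [  1.3723 -10.4719  -1.5788] Falong 10.472869731114317 tilt [-0.007   0.0018]
```

apply_moves(plan=[[0,0.0003,0,0,0],[0,0.0006,0,0,0],[0,0.0009,0,0,0],[0,0.0012,0,0,0],[0,0.0015,0,0,0],[0,0.0018,0,0,0]])

```text
t: 12.52
tool_pos: [0.5358, -0.0702, 0.2016]
tool_rot: [1.91, 2.49, -0.002]
contact_force: [1.0, -5.4, -1.5]
opening: 0.0146
grip_force: 78.4
```

```bash
python3 st.py
```

```text
t 12.5167 hdg 105.03150026013991 tcp along/lat -0.1573334113607971 0.0003132519290812463 z 0.20163729311373096 tip -0.029964549723012247 0.0001906285173465292 0.034453189504959375 F [ 0.9548 -5.4464 -1.4567] Falong 5.50887939203626 tilt [-0.0038  0.001 ]
```

apply_moves(plan=[[0,0.0003,0,0,0],[0,0.0006,0,0,0],[0,0.0009,0,0,0]])

```text
t: 12.77
tool_pos: [0.5351, -0.0685, 0.2011]
tool_rot: [1.912, 2.492, -0.0]
contact_force: [0.3, -1.9, -2.6]
opening: 0.0147
grip_force: 78.4
```

```bash
python3 st.py; python3 - <<'E'
from h import *
np.set_printoptions(precision=4,suppress=True)
for n in ['scene','top']:
    p=shot(n)
    for k,z in [('post',.0345),('clip_bore',.0345)]:
        for d in eyes.tip_of(k,p)[:3]: print(n,k,d['confidence'],np.array(d['point']),at_z(p,d['point'],z))
    for d in eyes.outline_of('clip',p)[:3]: print(d['confidence'],d['box'])
E
python3 st.py
```

```text
t 12.7667 hdg 104.99599715010736 tcp along/lat -0.1555273491923657 0.00011879059542117506 z 0.2011043360879159 tip -0.027598918857476642 -7.013184215060761e-05 0.034348071835523186 F [ 0.337  -1.9177 -2.6058] Falong 1.9399434368855148 tilt [-0.0004  0.0002]
scene post 0.86 [430.4 243.9] [0.4935 0.0778 0.0345]
scene clip_bore 0.78 [379.8 288.1] [0.6313 0.014  0.0345]
scene clip_bore 0.48 [429.9 247.2] [0.5028 0.0785 0.0345]
0.97 [361.6, 272.9, 395.7, 298.0]
0.62 [414.6, 236.9, 436.0, 254.6]
top post 0.92 [181.2 285. ] [0.4947 0.0833 0.0345]
top clip_bore 0.7 [424.2 300.1] [ 0.4657 -0.2791  0.0345]
top clip_bore 0.39 [184.1 284.2] [0.4958 0.079  0.0345]
0.6 [170.6, 276.8, 182.3, 277.6]
t 13.1667 hdg 105.01765818816992 tcp along/lat -0.15490487885629106 0.00010582845468375171 z 0.2008096351672694 tip -0.026777509577391164 -0.00018914028489065105 0.03420632673758575 F [-0.0249 -0.3843 -1.0757] Falong 0.36499029645464104 tilt [ 0.0008 -0.0002]
```

Force rose to about 11 N, then dropped to 0 with the fork free, so the clip has snapped on. I'll back off and check from above on the way back.

apply_moves(plan=[[0,-0.01,0,0,0],[0,-0.03,0,0,0],[0,-0.055,0,0,0],[0,-0.06,0,-0.03,0],[0,-0.05,0.01,-0.07,0],[0,-0.04,0.02,-0.11,0],[0,-0.02,0.03,-0.14,0],[0,0.01,0.04,-0.17,0],[0,0.04,0.047,-0.18,0],[0,0.08,0.047,-0.18,0],[0,0.08,0.047,-0.18,0],[0,0.08,0.047,-0.18,0]])

```text
t: 14.17
tool_pos: [0.5595, 0.0225, 0.3812]
tool_rot: [1.908, 2.495, 0.0]
contact_force: [-0.5, 0.7, -2.3]
opening: 0.0146
grip_force: 78.6
```

```bash
python3 - <<'E'
from h import *
np.set_printoptions(precision=4,suppress=True)
p=shot('wrist');p=shot('wrist');M=T();print(M,telemetry.get_obs()['contact_force'])
cv2.imwrite('pics/w9.png',p['img'])
for k,z in [('post',.0345),('clip_bore',.0345)]:
    for d in eyes.tip_of(k,p)[:3]: print(k,d['confidence'],d['point'],at_z(p,d['point'],z))
P,u,v=cloud(p)
h=np.array([-.1805,.9836]);r=np.array([.9836,.1805]);E=np.c_[(P[:,:2]-[.497,.084])@h,(P[:,:2]-[.497,.084])@r,P[:,2]]
near=(abs(E[:,0]+.03)<.06)&(abs(E[:,1])<.04)
m=near&(P[:,2]>.051)&(P[:,2]<.06);hc=(E[m].min(0)+E[m].max(0))/2;print('head',hc,E[m].max(0)-E[m].min(0))
m=near&(P[:,2]>.036)&(P[:,2]<.045)
for a in np.arange(-.05,.03,.003):
    s=m&(abs(E[:,0]-a)<.0015)
    if s.sum()>2: print(round(a-hc[0],4),s.sum(),E[s][:,1].min()-hc[1],E[s][:,1].max()-hc[1],np.median(E[s][:,2]))
E
```

```text
[[-0.259   0.9659 -0.0007  0.5597]
 [ 0.9659  0.259  -0.0004  0.0208]
 [-0.0002 -0.0007 -1.      0.3805]
 [ 0.      0.      0.      1.    ]] [-0.3422 -1.0698 -2.8793]
post 0.56 [255.9, 117.7] [0.4936 0.0833 0.0345]
clip_bore 0.96 [354.3, 230.9] [0.5953 0.0146 0.0345]
clip_bore 0.8 [256.0, 127.4] [0.4953 0.0761 0.0345]
clip_bore 0.52 [483.6, 336.7] [ 0.7425 -0.0524  0.0345]
head [-0.0017 -0.0023  0.0539] [0.0225 0.0211 0.0058]
-0.0363 5 -4.58029219978901e-05 0.00315820632373006 0.03764350026967295
-0.0333 34 -0.0008202683229153727 0.0064172015118661606 0.038433198534849666
-0.0303 41 -0.0020484340208038786 0.006222275690170143 0.03817775610748697
-0.0273 42 -0.0019457655286329173 0.005981721261316763 0.03851680600590507
-0.0243 84 -0.0131891993110067 0.013921700945087673 0.03832155351392644
-0.0213 149 -0.013386736674001903 0.017154323934261827 0.038398385377225897
-0.0183 151 -0.013681408506558267 0.017004266379423767 0.03839220987403935
-0.0153 145 -0.014440317436767495 0.016828567567046034 0.03829702910811439
-0.0123 53 -0.015084496578128541 0.016655227124733676 0.03819855006420397
-0.0093 52 -0.015256431507545524 0.016956917535908035 0.03852359624402449
-0.0063 54 -0.016097498841150745 0.01706972311076666 0.038307664801810526
-0.0033 48 -0.016857184681861436 0.016924275081860764 0.03849851857279438
-0.0003 53 -0.017602352031778904 0.017291910429527595 0.03846855047102843
0.0027 68 -0.018025010289453264 0.017388552214210422 0.03849150618757921
0.0057 67 -0.01874310220374579 0.017201130116105252 0.03827682799400517
0.0087 45 -0.018766547066692445 0.01764453290560204 0.03838270769178037
0.0117 8 0.013740475767895239 0.01695768833474631 0.03854617234248639
```

The clip sits about 7 mm short: back face 25 mm behind the post axis, where home is 18 mm. It passed the peak but didn't spring on, so I'll go back and push on gently.

apply_moves(plan=[[0,-0.04,-0.01,0,0],[0,-0.075,-0.02,0.02,0],[0,-0.11,-0.03,0.05,0],[0,-0.14,-0.04,0.08,0],[0,-0.14,-0.047,0.12,0],[0,-0.14,-0.047,0.155,0],[0,-0.14,-0.047,0.175,0],[0,-0.14,-0.047,0.18,0],[0,-0.14,-0.047,0.18,0],[0,-0.14,-0.047,0.18,0]])

```text
t: 15.2
tool_pos: [0.5513, -0.127, 0.2022]
tool_rot: [1.912, 2.49, 0.001]
contact_force: [-0.6, 0.1, -0.9]
opening: 0.0151
grip_force: 78.5
```

```bash
python3 st.py
```

```text
t 15.2 hdg 104.96739126949294 tcp along/lat -0.21620459108480014 0.0007132299695994398 z 0.20217547156346447 tip -0.088381006406859 0.0008078677695739675 0.035338748679938914 F [-0.5575  0.0546 -0.8754] Falong -0.196098505911243 tilt [-0.0011  0.0015]
```

apply_moves(plan=[[0,0.015,-0.0003,0.0005,0],[0,0.03,-0.0003,0.0005,0],[0,0.042,-0.0003,0.0005,0],[0,0.05,-0.0003,0.0005,0],[0,0.054,-0.0003,0.0005,0],[0,0.056,-0.0003,0.0005,0],[0,0.057,-0.0003,0.0005,0],[0,0.058,-0.0003,0.0005,0],[0,0.059,-0.0003,0.0005,0],[0,0.06,-0.0003,0.0005,0]])

```text
t: 16.03
tool_pos: [0.5348, -0.0685, 0.2005]
tool_rot: [1.913, 2.492, -0.0]
contact_force: [-0.0, -0.7, -2.0]
opening: 0.0144
grip_force: 78.5
```

```bash
python3 st.py
```

```text
t 16.0333 hdg 104.97846685664047 tcp along/lat -0.1555246559585073 -0.00016932450449531113 z 0.20046442726487054 tip -0.027535825954982482 -0.00034122280812104715 0.033754496708411075 F [-0.0132 -0.7445 -2.0328] Falong 0.7160994595879887 tilt [-0.0001  0.    ]
```

apply_moves(plan=[[0,0.0004,0.0002,0,0],[0,0.0008,0.0002,0,0],[0,0.0012,0.0002,0,0],[0,0.0016,0.0002,0,0],[0,0.002,0.0002,0,0]])

```text
t: 16.45
tool_pos: [0.5344, -0.0663, 0.2004]
tool_rot: [-1.912, -2.492, 0.0]
contact_force: [0.6, 0.8, -1.6]
opening: 0.0149
grip_force: 78.5
```

```bash
python3 st.py
```

```text
t 16.45 hdg 105.00369065148881 tcp along/lat -0.15328896940346062 -1.9898853298913575e-05 z 0.20041539349803825 tip -0.025279674439395456 -0.00026500778309547935 0.03372126768667602 F [ 0.5972  0.7884 -1.6199] Falong -0.6083723622588865 tilt [ 0.     -0.0001]
```

apply_moves(plan=[[0,0.0004,0,0,0],[0,0.0008,0,0,0],[0,0.0012,0,0,0],[0,0.0016,0,0,0],[0,0.002,0,0,0]])

```text
t: 16.87
tool_pos: [0.5339, -0.0643, 0.2004]
tool_rot: [-1.912, -2.493, 0.0]
contact_force: [-0.7, -0.2, -1.6]
opening: 0.0148
grip_force: 78.5
```

```bash
python3 st.py
```

```text
t 16.8667 hdg 105.0096545365994 tcp along/lat -0.15120756810612523 -1.4721749307059027e-05 z 0.20042856014278954 tip -0.023205699211811034 -0.0002695784839957082 0.033728746683043404 F [-0.6636 -0.2276 -1.6238] Falong 0.04933936809973286 tilt [ 0. -0.]
```

apply_moves(plan=[[0,0.0003,0,0,0],[0,0.0006,0,0,0],[0,0.0009,0,0,0],[0,0.0012,0,0,0],[0,0.0015,0,0,0]])

```text
t: 17.28
tool_pos: [0.5335, -0.0629, 0.2004]
tool_rot: [-1.912, -2.493, 0.0]
contact_force: [-0.8, 0.2, -0.5]
opening: 0.015
grip_force: 78.5
```

```bash
python3 st.py; python3 - <<'E'
from h import *
np.set_printoptions(precision=4,suppress=True)
for n in ['scene','top']:
    p=shot(n)
    for k,z in [('post',.0345),('clip_bore',.0345)]:
        for d in eyes.tip_of(k,p)[:3]: print(n,k,d['confidence'],np.array(d['point']),at_z(p,d['point'],z))
E
python3 st.py
```

```text
t 17.2833 hdg 105.01210771166663 tcp along/lat -0.14969679534024102 1.99901968205135e-07 z 0.20044227799650982 tip -0.021694163945544867 -0.00025907477570255105 0.03374305682741935 F [-0.8381  0.1823 -0.499 ] Falong -0.3916320763593838 tilt [ 0. -0.]
scene post 0.78 [432.7 243.7] [0.4917 0.0818 0.0345]
scene clip_bore 0.72 [432.6 246.1] [0.4983 0.0827 0.0345]
scene clip_bore 0.65 [377.2 288.9] [0.6344 0.0102 0.0345]
scene clip_bore 0.23 [430.7 244.8] [0.4958 0.0787 0.0345]
top post 0.94 [183.3 280.7] [0.501  0.0802 0.0345]
top clip_bore 0.57 [180.  281.9] [0.4993 0.0851 0.0345]
t 17.5833 hdg 105.01363006554271 tcp along/lat -0.1497519921807343 -4.4975942054322186e-07 z 0.20046056910716442 tip -0.021755647981999544 -0.00025796462024553333 0.033756517817866316 F [ 0.1948  0.3172 -1.8556] Falong -0.25645907940625884 tilt [-0.  0.]
```

apply_moves(plan=[[0,0.0003,0,0,0],[0,0.0006,0,0,0],[0,0.0009,0,0,0],[0,0.0012,0,0,0]])

```text
t: 17.92
tool_pos: [0.5332, -0.0617, 0.2004]
tool_rot: [1.912, 2.493, -0.0]
contact_force: [0.2, -1.4, -1.0]
opening: 0.0146
grip_force: 78.5
```

apply_moves(plan=[[0,0.0003,0,0,0],[0,0.0006,0,0,0],[0,0.0009,0,0,0]])

```text
t: 18.17
tool_pos: [0.5332, -0.0613, 0.2008]
tool_rot: [1.911, 2.492, -0.001]
contact_force: [1.1, -4.6, -1.4]
opening: 0.0146
grip_force: 78.6
```

Contact came with a hard stop near 5 N at the expected home position. I'll ease off, retreat and verify.

apply_moves(plan=[[0,-0.005,0,0,0],[0,-0.02,0,0,0],[0,-0.05,0,0,0],[0,-0.07,0,-0.02,0],[0,-0.06,0.01,-0.06,0],[0,-0.05,0.02,-0.1,0],[0,-0.03,0.03,-0.135,0],[0,0.0,0.04,-0.165,0],[0,0.035,0.047,-0.18,0],[0,0.072,0.047,-0.18,0],[0,0.072,0.047,-0.18,0],[0,0.072,0.047,-0.18,0]])

```text
t: 19.17
tool_pos: [0.5596, 0.0217, 0.3807]
tool_rot: [1.909, 2.495, 0.0]
contact_force: [0.0, -0.8, -1.9]
opening: 0.0146
grip_force: 78.6
```

```bash
python3 - <<'E'
from h import *
np.set_printoptions(precision=4,suppress=True)
p=shot('wrist');p=shot('wrist');M=T();print(M)
for k,z in [('post',.0345),('clip_bore',.0345)]:
    for d in eyes.tip_of(k,p)[:3]: print(k,d['confidence'],d['point'],at_z(p,d['point'],z))
P,u,v=cloud(p)
h=np.array([-.1805,.9836]);r=np.array([.9836,.1805]);E=np.c_[(P[:,:2]-[.497,.084])@h,(P[:,:2]-[.497,.084])@r,P[:,2]]
near=(abs(E[:,0]+.02)<.06)&(abs(E[:,1])<.04)
m=near&(P[:,2]>.051)&(P[:,2]<.06);hc=(E[m].min(0)+E[m].max(0))/2;print('head',hc,E[m].max(0)-E[m].min(0))
m=near&(P[:,2]>.036)&(P[:,2]<.045)
for a in np.arange(-.05,.03,.002):
    s=m&(abs(E[:,0]-a)<.001)
    if s.sum()>2: print(round(a-hc[0],4),s.sum(),E[s][:,1].min()-hc[1],E[s][:,1].max()-hc[1],np.median(E[s][:,2]))
E
```

```text
[[-0.2586  0.966  -0.0011  0.5598]
 [ 0.966   0.2586 -0.0003  0.02  ]
 [ 0.     -0.0012 -1.      0.3797]
 [ 0.      0.      0.      1.    ]]
post 0.97 [259.1, 116.3] [0.4959 0.0843 0.0345]
clip_bore 0.78 [256.0, 116.6] [0.4935 0.0834 0.0345]
head [-0.0016 -0.0023  0.0538] [0.0223 0.021  0.0057]
-0.0284 16 -0.0019809121116052516 0.005364323388399419 0.03802577127847723
-0.0264 27 -0.0020763723535123626 0.0059590573872630465 0.038334580751069436
-0.0244 30 -0.002076439585826528 0.0058859883571270874 0.038263178094560174
-0.0224 26 -0.0021843308485594145 0.005558855454650518 0.03844399268097262
-0.0204 24 -0.002292109003196259 0.005133986557721477 0.03822314450100761
-0.0184 50 -0.013437919369756404 0.004772058382095169 0.03837729300227172
-0.0164 99 -0.014220193735793847 0.016702766113683397 0.03849792080341835
-0.0144 103 -0.01456898149182141 0.016580712745395187 0.038321811127965566
-0.0124 99 -0.01442227427202926 0.0165209313724069 0.038396984382932486
-0.0104 65 -0.014526935665135321 0.016331667144996315 0.03831427581263347
-0.0084 48 -0.014645784809430734 0.01630366276748063 0.038
[... 263 characters left out ...]
89925 0.01499640610008417 0.03833362989283598
0.0016 28 -0.015006396740770327 0.015000924847691844 0.03840494508085901
0.0036 25 -0.014903084030608504 0.01476089191167941 0.03858929474363798
0.0056 35 -0.015698012162960476 0.014652509534874347 0.03800779346311822
0.0076 47 -0.016016435061413398 0.014478497617797174 0.03815546993751201
0.0096 58 -0.015879830148455648 0.014313865698119078 0.038459416021223936
0.0116 41 -0.015934654039175454 0.013542768249496117 0.03803785884384009
0.0136 34 -0.01569092817343814 0.013554679164081743 0.038283056581340846
0.0156 19 -0.014993606145805355 0.013471245402379877 0.0383375606909902
0.0176 3 0.011106681840240001 0.012402448497236374 0.039148383748724425
```

The clip is home: back face at −17.8 mm, tail end at −28.8 mm, arms relaxed. Now I'll return the fork to its rest.

apply_moves(plan=[[0,-0.035,-0.02,0,0.05],[0,-0.261,-0.16,0.08,0.343],[0,-0.261,-0.16,0.08,0.343],[0,-0.261,-0.16,0.08,0.343],[0,-0.261,-0.16,0.08,0.343],[0,-0.261,-0.16,0.08,0.343],[0,-0.261,-0.16,0.08,0.343],[0,-0.261,-0.16,0.08,0.343],[0,-0.261,-0.16,0.08,0.343],[0,-0.261,-0.16,0.08,0.343],[0,-0.261,-0.16,0.08,0.343],[0,-0.261,-0.16,0.08,0.343]])

```text
t: 20.37
tool_pos: [0.473, -0.2724, 0.3007]
tool_rot: [2.309, 2.13, 0.001]
contact_force: [-0.1, -0.1, -1.0]
opening: 0.0145
grip_force: 78.6
```

```bash
python3 - <<'E'
from h import *
np.set_printoptions(precision=4,suppress=True)
p=shot('wrist');p=shot('wrist');M=T();print(M,telemetry.get_obs()['contact_force'])
d=np.array([.473,-.2727,.1905])-M[:3,3];print('tool delta',M[:3,:3].T@d,'roll',np.arctan2(M[1,0],M[0,0])-np.radians(85.35))
for k,z in [('rest_seat',.032)]:
    for e in eyes.tip_of(k,p)[:3]: print(k,e['confidence'],e['point'],at_z(p,e['point'],z))
P,u,v=cloud(p);m=(P[:,2]>.024)&(P[:,2]<.036)&(abs(P[:,0]-.472)<.035)&(P[:,1]>-.34)&(P[:,1]<-.2);print(yaw(P[m]),m.sum())
L=(P[m]-M[:3,3])@M[:3,:3];f=L[L[:,0]>.02];print('front cheeks tool y',f[:,1].min(),f[:,1].max(),'x',f[:,0].min(),f[:,0].max())
E
```

```text
[[ 0.0795  0.9968  0.0007  0.4732]
 [ 0.9968 -0.0795 -0.0003 -0.272 ]
 [-0.0003  0.0007 -1.      0.3009]
 [ 0.      0.      0.      1.    ]] [ 0.4742 -0.8525 -2.11  ]
tool delta [-0.0007 -0.0002  0.1104] roll 0.0015379801126726989
rest_seat 0.5 [628.9, 281.9] [ 0.6846 -0.3196  0.032 ]
((0.4711732864379883, -0.27418720722198486), (0.08057332783937454, 0.050107285380363464), np.float32(85.25123)) 431
front cheeks tool y -0.026975382503685308 0.023125448149671515 x 0.025669612657757773 0.038022137219289494
```

apply_moves(plan=[[0,-0.004,-0.001,0.03,0.0015],[0,-0.004,-0.001,0.065,0.0015],[0,-0.004,-0.001,0.09,0.0015],[0,-0.004,-0.001,0.1,0.0015],[0,-0.004,-0.001,0.105,0.0015],[0,-0.004,-0.001,0.109,0.0015],[0,-0.004,-0.001,0.109,0.0015],[0,-0.004,-0.001,0.109,0.0015]])

```text
t: 21.18
tool_pos: [0.4723, -0.2771, 0.1932]
tool_rot: [2.309, 2.126, 0.001]
contact_force: [0.5, 0.0, -1.4]
opening: 0.0148
grip_force: 78.7
```

apply_moves(plan=[[0,0,0,0.001,0],[0,0,0,0.002,0],[0,0,0,0.0025,0],[0,0,0,0.0025,0]])

```text
t: 21.52
tool_pos: [0.4718, -0.2769, 0.1898]
tool_rot: [2.31, 2.127, 0.0]
contact_force: [-0.1, 0.1, 1.4]
opening: 0.0146
grip_force: 79.2
```

apply_moves(plan=[[0.03,0,0,0.002,0],[0.05,0,0,0.002,0],[0.06,0,0,0.002,0],[0.06,0,0,0.002,0],[0.06,0,0,-0.01,0],[0.06,0,0,-0.04,0],[0.06,0,0,-0.08,0],[0.06,0,0,-0.12,0],[0.06,0,0,-0.14,0],[0.06,0,0,-0.14,0],[0.06,0,0,-0.14,0]])

```text
t: 22.43
tool_pos: [0.4718, -0.2769, 0.3319]
tool_rot: [2.308, 2.125, 0.001]
contact_force: [-0.2, -0.5, -0.2]
opening: 0.0599
grip_force: 0.0
```

```bash
python3 - <<'E'
from h import *
np.set_printoptions(precision=4,suppress=True)
o=telemetry.get_obs();print(o['tool_pos'],o['contact_force'],o['opening'])
p=shot('wrist');p=shot('wrist');P,u,v=cloud(p);b=p['img'].astype(int)
w=(b[v,u,2]-b[v,u,0]>50)&(P[:,2]>.03)&(P[:,2]<.07)&(abs(P[:,0]-.47)<.04)&(P[:,1]<-.19);print('handle',yaw(P[w]),w.sum(),np.percentile(P[w][:,2],[5,50,95]))
A=P[w];print('slope',np.polyfit(A[:,1],A[:,2],1))
for k in ['rest_seat','fork_grip']:
    for e in eyes.tip_of(k,p)[:2]: print(k,e['confidence'],at_z(p,e['point'],.032))
m=(P[:,2]>.026)&(P[:,2]<.036)&(abs(P[:,0]-.472)<.03)&(P[:,1]>-.35)&(P[:,1]<-.2)&~w;print('cheeks',yaw(P[m]),P[m].min(0),P[m].max(0))
E
```

```text
[ 0.4718 -0.2769  0.3319] [-0.1869 -0.5452 -0.1506] 0.05989981549793194
handle ((0.4721686840057373, -0.2767864167690277), (0.09867823123931885, 0.014696585945785046), np.float32(85.44454)) 2747 [0.0421 0.0433 0.0445]
slope [-0.0011  0.043 ]
rest_seat 0.66 [ 0.471 -0.28   0.032]
fork_grip 0.79 [ 0.4728 -0.2779  0.032 ]
fork_grip 0.67 [ 0.3596 -0.2652  0.032 ]
cheeks ((0.4720585346221924, -0.2630833387374878), (0.12627151608467102, 0.05004867538809776), np.float32(85.255775)) [ 0.4426 -0.3279  0.026 ] [ 0.4992 -0.2     0.036 ]
```

The fork lies level in its rest, about 3 mm from the detected seat, and the robot is clear. Handing in.

```bash
python3 -c "
from station import ctrl
print(ctrl.finish_job())"
```

```text
the job is handed in; nothing more can be done
None
```

I handed the job in at about 22.5 s: the clip is snapped home on the post (within about 1 mm by the wrist camera) and the fork is back in its rest, released, with the arm clear. Readings at the end of each push peaked near 12 N before the click and 5 N on the seated clip. The hand-in returned no verdict.

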